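# Find the stamped crate and push it to dispatch

### The arm

A 7-joint arm with a two-finger parallel gripper is mounted at the origin on the work surface. World frame = base frame: x ahead of the robot, y to its left, z up, the work surface at z = 0. Lengths are in m, angles in rad, forces in N, time in s.
With the tool pointing down it reaches from about 0.425 to 0.825 m from the base axis. Payload 3.6 kg.
Tool frame: the origin (TCP) lies midway between the tips of the shut fingers; the grasp point (between the pads) lies 19 mm behind it (env.grasp_offset is the z of the grasp point in the tool frame, in m); z points along the fingers, y is the line along which they close (so a half turn about z gives the same grasp; the last joint's range is limited). The gripper opens to 85 mm and grips with 20 to 120 N. Pads are 22 mm wide; open, the fingers measure 114 mm over their backs; the gripper's body (76 mm by 85 mm) begins 54 mm behind the grasp point. The pads swing forward as they close: fully open they stand 13 mm farther back than shut.
Start: joints at [1.206, 0.615, -0.013, 1.423, 0.008, 1.103, -0.04], TCP at [0.216, -0.613, 0.231] pointing down, gripper open.
Joint ranges: [-3.12, 3.12], [-0.3, 2.06], [-1.34, 1.32], [0.26, 2.42], [-1.36, 4.5], [0.01, 1.98], [-2.84, 2.84]. Speed limits (rad/s): [2.79, 2.79, 3.14, 3.14, 3.14, 3.14, 3.14].

### API

Orientations are given as a unit quaternion [x, y, z, w].
In Python, from bench import env gives the robot as it stands. The module is installed in compiled form; this text tells all that it offers.
- The arm moves only by the tool carry_out, never from a script. Its argument "moves" is a list of rows, each a list of 2 entries, a list of its own where there are three numbers: the shift along the tool's x, y, z in m, then the turn, a rotation vector about the tool's x, y, z in degrees. In form: [[[tx, ty, tz], [wx, wy, wz]], ...]. A call has 1 to 5 rows; each row shifts and turns the commanded pose from where the row before left it, along the tool's axes as they then stand; what a row does not reach is not made up. A row lasts 1/12 s, in which the tool goes at most 41.7 mm and 7.16 degrees, less where a joint would pass 70% of its speed; a pose out of reach is approached as far as the arm can. A call is refused whole if a number of a shift passes 0.0417 or a number of a turn 7.16, either way. A call with a gripper value outside its range is refused whole. "hand" is the opening, from -1 (shut) to 1 (fully open), set as the call begins (left out, the last holds). The fingers move at their own pace and stop on an object; "newtons" is the grip in N (left out, the last holds). Time passes only in rows, so rows that do not move let the fingers close. It gives the time, the measured TCP pose, the force, the opening and the grip force at its end, in the units of the state.
- env.get_obs(): the state, without advancing time (a new reading comes with each control period).
- env.capture(name): name is "side" or "top"; returns a dict with "image" (480x640x3 uint8, red, green, blue), "fx", "fy", "cx", "cy" (pixels), "R" (3x3) and "t" (3): a world point X has camera coordinates R X + t. Camera axes: x right, y down, z forward; pixel columns grow to the right and rows downward; lengths in m; the calibration is good to about 2 mm. A picture is of the moment at which its call begins. There is no depth.
- env.sign_off(): hands the job in; it is judged then, once.
The state is a dict: "time": time; "q": joint angles; "joint_vel": joint speeds; "effort": joint torques, N m; "position": TCP position; "tcp_rot": TCP orientation; "force": force on the tool from outside, world axes, zero at the start; "wrist_torque": the same for the moment, N m; "gripper_width": finger opening in m; "grasp_force": force on a finger pad.
Only numpy, scipy, OpenCV 4.12 (cv2) and the standard library are available. Lean on these libraries where they do the work, as an engineer would, in place of code of your own. Each camera call takes 0.05 s, during which the arm holds its last target. There are 200 camera calls.

### The job

One of the two blue crates has a stamp on its underside. With the fingers, without lifting either off the bench, tip both crates over towards the robot against the stop strip so that each lies on its near side and its underside faces away from the robot. Then push the stamped one, still lying so, away from the robot until its lower leading edge is on the dispatch line, about parallel to it; leave the other lying by the strip and everything else where it is.

Things in the scene. Friction and masses are not known exactly. Their poses are not given: they have to be found in the camera images.
- crate_a: blue plastic crate with its lid on, about 0.4 kg evenly spread, at the start upright: 70 (x) x 120 (y) x 80 mm high. Origin: centre of the underside; z from underside to lid; -x is its near side, facing the robot and the stop bar. This one is stamped underneath: a white disc 58 mm across with a black bar. Otherwise like crate_b; either may be the left one.
- crate_b: blue plastic crate with its lid on, about 0.4 kg evenly spread, at the start upright: 70 (x) x 120 (y) x 80 mm high. Origin: centre of the underside; z from underside to lid; -x is its near side, facing the robot and the stop bar. Plain underside, no stamp. Otherwise like crate_a.
- crate_a_near (a point): middle of the near (-x) bottom edge of crate_a: the edge it tips on, and its lower leading edge once it lies with its underside away from the robot
- crate_a_far (a point): middle of the far (+x) bottom edge of crate_a, 70 mm above the near one when it lies tipped over. To tip a crate, lead the top of its far side up and over in an arc about its foot (a dead level push jams by friction); past about 41 degrees it drops onto its near side, across the stop strip.
- crate_b_near (a point): the same point of crate_b as crate_a_near
- crate_b_far (a point): the same point of crate_b as crate_a_far
- stop: thin aluminium strip fixed on the bench on the robot's side of the crates, 660 mm long, 12 wide, 4 high. Origin: on the bench, middle of its far (+x) face, 3 to 9 mm from the crates; y along the strip to the robot's left. It keeps a crate's foot from sliding when tipped.
- line: the dispatch line: a white strip 12 mm wide and 800 mm long taped flat across the bench beyond the crates, no height to speak of. Origin: middle of the strip; y runs along it, x away from the robot across it.
- jar: bystander: glass jar with a screw lid, 66 mm across, 90 mm high, standing between the two crates' lanes. Origin: centre of its underside.
- ballast: bystander: white lamp driver, 110 x 34 x 35 mm, lying lengthways (x) between the crates. Origin: centre of its underside.
- bowl: bystander: steel bowl 140 mm across, 60 mm high, on the right. Origin: centre of its underside.
- carton: bystander: small open cardboard box 100 x 80 x 50 mm beyond the line. Origin: centre of its underside.
- screwdriver: bystander: screwdriver lying beyond the line, about 200 mm long, under 35 mm high. Origin: middle of its length, on the bench.
- tape: bystander: roll of tape lying flat on the left, 90 mm across, 25 mm high. Origin: centre of its underside.
- drill: bystander: cordless drill lying on its side on the left, about 0.19 x 0.22 m and 45 mm high. Origin: under the middle of its battery.
Mind the look-alikes: they are no part of the job. What is shaped like the crate_b but green is not meant.

How it is judged:
By the outcome, as a careful person would: the job done as asked, in the order asked, and still so for the second after the job is handed in, with the robot touching nothing.
It also fails if it takes over 64 s, if anything falls off the work surface, if the arm or the gripper's body presses on something with over 40 N, if the wrist force passes 120 N, or if a joint passes its speed limit or range.

## Working session

There is one attempt and no reset: what is moved stays moved. The work goes in short steps, Python scripts to look and compute and a tool call to move; the robot and the scene stay as the last step left them, time stands still between calls to the robot, and variables do not carry over. Pictures are saved under pics/ and viewed, at most 10 in all, crops included, and the job is handed in when it is done.

Besides the shell and the picture viewer there is one more tool, called after "Emit:" as a command line: name --argument value ..., lists and objects as JSON in quotes. carry_out: Moves the arm, as the interface text tells. Its arguments: {"type":"object","properties":{"moves":{"type":"array","items":{"type":"array"}},"hand":{"type":"number"},"newtons":{"type":"number"}},"required":["moves"]}

```bash
mkdir -p pics
cat > h.py <<'E'
import numpy as np, cv2
from bench import env
from scipy.spatial.transform import Rotation as Rn
def cap(n,f=None):
    c=env.capture(n)
    if f: cv2.imwrite('pics/'+f,c['image'][:,:,::-1])
    return c
def ray(c,u,v,z=0.):
    R=np.array(c['R']);t=np.array(c['t'])
    d=R.T@np.array([(u-c['cx'])/c['fx'],(v-c['cy'])/c['fy'],1.]);o=-R.T@t
    return o+d*(z-o[2])/d[2]
def proj(c,X):
    p=np.array(c['R'])@np.array(X)+np.array(c['t']); return c['fx']*p[0]/p[2]+c['cx'],c['fy']*p[1]/p[2]+c['cy']
E
python3 - <<'E'
from h import *
for n in('top','side'):
    c=cap(n,n+'0.png'); print(n,c['fx'],c['cx'],c['cy'],np.round(c['R'],3).tolist(),np.round(-np.array(c['R']).T@np.array(c['t']),3))
o=env.get_obs();print(o['position'],o['tcp_rot'],o['gripper_width'],env.grasp_offset)
print(Rn.from_quat(o['tcp_rot']).as_matrix().round(3))
E
```

```text
top 440.9874675106043 319.8636394084115 243.12717167617708 [[-0.004, -1.0, -0.018], [-0.997, 0.005, -0.081], [0.081, 0.018, -0.997]] [ 0.473 -0.031  1.097]
side 436.1482338886693 326.6818494510345 242.73609207759552 [[-0.958, -0.285, 0.012], [-0.181, 0.576, -0.797], [0.22, -0.766, -0.604]] [0.354 0.703 0.586]
[ 0.21586141 -0.61237954  0.23026169] [ 9.85674601e-01  1.68654292e-01 -1.83252577e-04 -1.12961462e-03] 0.08544574322157013 -0.0187
[[ 0.943  0.332 -0.001]
 [ 0.332 -0.943  0.002]
 [ 0.    -0.002 -1.   ]]
```

View pics/top0.png

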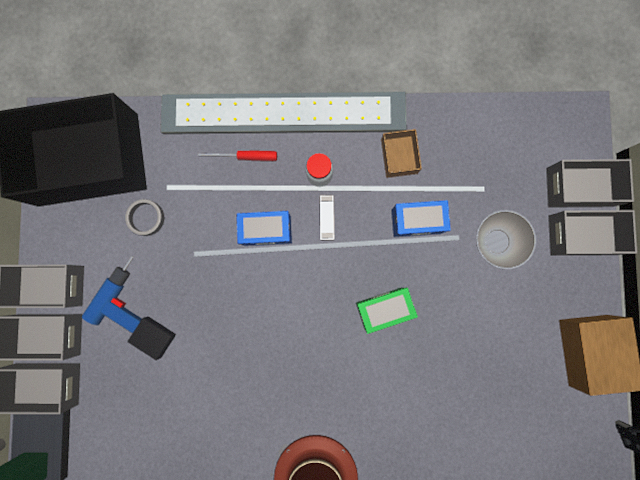

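View pics/side0.png

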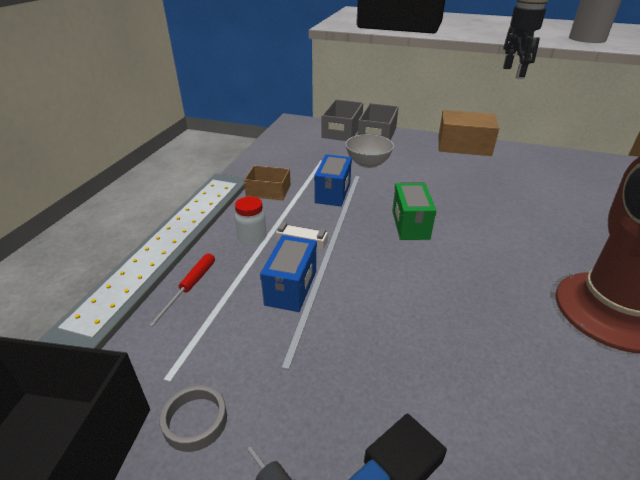

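The top view shows two blue crates, left at (264,228) and right at (422,217). The green look-alike at (387,310) is out because of its colour. The strip runs at v≈245, the line at v≈188, the jar is at (319,166) and the ballast at (327,217). The side view agrees: blue crates at (290,270) and (333,180).

```bash
cat >> h.py <<'E'
def blobs(m,amin=300):
    n,l,s,ce=cv2.connectedComponentsWithStats(m.astype(np.uint8)); return [(np.where(l==i,255,0).astype(np.uint8),s[i],ce[i]) for i in range(1,n) if s[i][4]>amin]
E
python3 - <<'E'
from h import *
c=cap('top'); im=c['image']; hsv=cv2.cvtColor(im,cv2.COLOR_RGB2HSV)
H,S,V=[hsv[:,:,i].astype(int) for i in range(3)]
blue=(H>100)&(H<125)&(S>150)&(V>60)
for m,s,ce in blobs(blue):
    if s[1]>260 or s[1]<100: continue
    # brightest lid only
    q=V[m>0]; print('blue',s,ce,np.percentile(q,[5,50,95]))
    lid=((m>0)&(V>0.75*np.percentile(q,80))).astype(np.uint8)
    r=cv2.minAreaRect(np.argwhere(lid)[:,::-1].astype(np.float32))
    P=np.array([ray(c,*p,0.08)[:2] for p in cv2.boxPoints(r)]);print(P.round(3).tolist(),P.mean(0).round(3), [np.linalg.norm(P[i]-P[i-1]).round(3) for i in range(4)])
    e=P[1]-P[0] if np.linalg.norm(P[1]-P[0])>.095 else P[2]-P[1]
    print('yaw',np.degrees(np.arctan(-e[0]/e[1])))
for name,pts in dict(line=[(167,187.5),(484,189)],strip=[(195,254),(459,238)],).items():
    print(name,[ray(c,*p).round(3)[:2].tolist() for p in pts])
w=(S<30)&(V>200)
for m,s,ce in blobs(w,200): print('white',s,ce,ray(c,*ce)[:2])
for nm,(u,v,z) in dict(jar=(319,166,.09),ballastTL=(320,196,.035),bBR=(333,240,.035),bTR=(333,196,.035),bBL=(320,240,.035),bowlL=(477,240,.06),tape=(144,217,.02),cartonBL=(389,176,.05),cartonBR=(420,172,.05),green=(387,310,.08)).items(): print(nm,ray(c,u,v,z).round(3)[:2])
big=cv2.resize(im[120:350,180:520],None,fx=2.35,fy=2.35,interpolation=cv2.INTER_CUBIC);cv2.imwrite('pics/crop1.png',big[:,:,::-1]); print(big.shape)
E
```

```text
blue [395 201  55  35 727] [421.6781293  217.90371389] [168. 233. 239.]
[[0.647, -0.19], [0.655, -0.31], [0.585, -0.313], [0.577, -0.193]] [ 0.616 -0.252] [np.float64(0.07), np.float64(0.121), np.float64(0.07), np.float64(0.12)]
yaw 3.616262590045165
blue [237 211  54  34 732] [263.34016393 227.79644809] [142.65 230.   237.  ]
[[0.627, 0.182], [0.632, 0.061], [0.562, 0.058], [0.557, 0.178]] [0.594 0.12 ] [np.float64(0.071), np.float64(0.121), np.float64(0.07), np.float64(0.12)]
yaw 2.261335617724507
line [[0.706, 0.375], [0.696, -0.423]]
strip [[0.536, 0.301], [0.573, -0.358]]
white [ 176   97  215   29 5319] [283.4322241  110.81387479] [0.90263656 0.0801325 ]
white [ 167  185  317    6 1350] [324.62444444 187.79777778] [ 0.70196378 -0.02450041]
white [320 196  14  44 525] [326.35428571 218.24571429] [ 0.62458235 -0.02849345]
jar [ 0.735 -0.012]
ballastTL [ 0.674 -0.013]
bBR [ 0.567 -0.044]
bTR [ 0.674 -0.045]
bBL [ 0.567 -0.013]
bowlL [ 0.563 -0.382]
tape [0.628 0.424]
cartonBL [ 0.719 -0.18 ]
cartonBR [ 0.728 -0.254]
green [ 0.402 -0.166]
(540, 799, 3)
```

View pics/crop1.png

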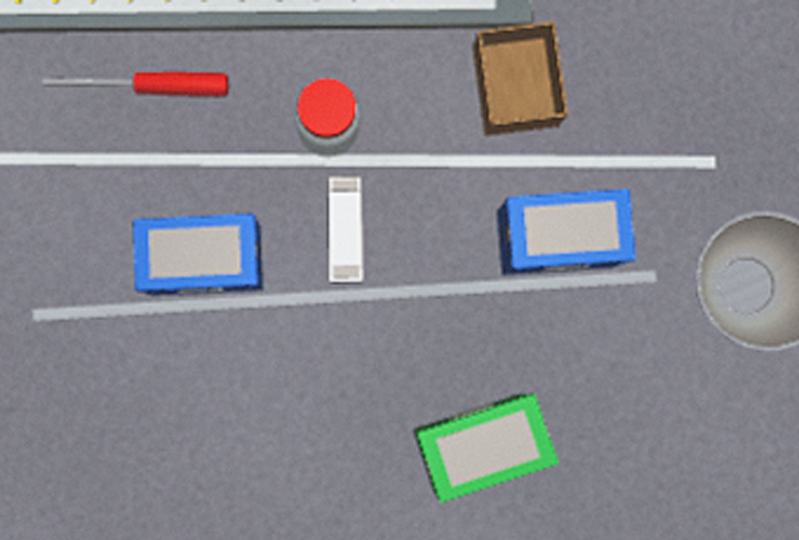

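The crop confirms the two blue crates at (196,253) and (567,231). The green one at (487,447) is a look-alike. First I move over the far side of the right crate, with the tool yawed parallel to the strip.

Emit:
carry_out --moves '[[[0.01, 0, 0], [0, 0, 5.4]], [[0.02, -0.01, 0], [0, 0, 5.4]], [[0.03, -0.015, 0], [0, 0, 5.4]], [[0.03, -0.021, 0], [0, 0, 0]], [[0.03, -0.021, 0], [0, 0, 0]]]' --hand 0.4

```text
time: 0.57
position: [0.328, -0.5296, 0.2308]
tcp_rot: [1.0, 0.027, -0.0, -0.0]
force: [-0.3, -0.1, -0.3]
gripper_width: 0.06
grasp_force: 0.0
```

Emit:
carry_out --moves '[[[0.03, -0.021, 0], [0, 0, 0]], [[0.03, -0.021, 0], [0, 0, 0]], [[0.03, -0.021, 0], [0, 0, 0]], [[0.03, -0.021, 0], [0, 0, 0]], [[0.03, -0.021, 0], [0, 0, 0]]]'

```text
time: 0.98
position: [0.4723, -0.4158, 0.231]
tcp_rot: [1.0, 0.028, -0.0, -0.0]
force: [0.4, -0.3, -0.3]
gripper_width: 0.06
grasp_force: 0.0
```

Emit:
carry_out --moves '[[[0.03, -0.021, 0], [0, 0, 0]], [[0.03, -0.021, 0], [0, 0, 0]], [[0.03, -0.021, 0], [0, 0, 0]], [[0.03, -0.021, 0], [0, 0, 0]], [[0.02, -0.015, 0], [0, 0, 0]]]'

```text
time: 1.4
position: [0.6086, -0.3062, 0.2306]
tcp_rot: [1.0, 0.03, 0.001, -0.001]
force: [0.4, 0.7, -0.3]
gripper_width: 0.0601
grasp_force: 0.0
```

```bash
cat >> h.py <<'E'
def to(x,y,z):
    "shift in tool axes from the measured pose to a world target, tool yaw"
    o=env.get_obs();M=Rn.from_quat(o['tcp_rot']).as_matrix()
    print('t',round(o['time'],2),'pos',np.round(o['position'],4),'xax',M[:,0].round(3),'zax',M[:,2].round(3),'F',np.round(o['force'],1),'w',round(o['gripper_width'],4))
    print('shift',(M.T@(np.array([x,y,z])-o['position'])).round(4))
E
python3 -c "
from h import *
to(.677,-.250,.068)"
```

```text
t 1.4 pos [ 0.6086 -0.3062  0.2306] xax [0.998 0.06  0.001] zax [ 0.001  0.003 -1.   ] F [ 0.4  0.7 -0.3] w 0.0601
shift [ 0.0714 -0.0515  0.1629]
```

Emit:
carry_out --moves '[[[0.024, -0.018, 0], [0, 0, 0]], [[0.024, -0.018, 0], [0, 0, 0]], [[0.023, -0.016, 0.03], [0, 0, 0]], [[0, 0, 0.035], [0, 0, 0]], [[0, 0, 0.035], [0, 0, 0]]]'

```text
time: 1.82
position: [0.6758, -0.2512, 0.1302]
tcp_rot: [1.0, 0.031, 0.001, -0.001]
force: [0.4, -0.7, -0.6]
gripper_width: 0.0595
grasp_force: 0.0
```

Emit:
carry_out --moves '[[[0, 0, 0.035], [0, 0, 0]], [[0, 0, 0.035], [0, 0, 0]], [[0, 0, 0], [0, 0, 0]]]'

```text
time: 2.07
position: [0.6672, -0.2521, 0.0519]
tcp_rot: [1.0, 0.028, -0.008, -0.003]
force: [-1.3, 1.7, -2.1]
gripper_width: 0.0598
grasp_force: 0.0
```

```bash
python3 -c "
from h import *
to(.662,-.250,.060)
c=cap('side','s1.png');im=c['image'][130:290,200:480]
cv2.imwrite('pics/s1c.png',cv2.resize(im,None,fx=2.8,fy=2.8,interpolation=cv2.INTER_CUBIC)[:,:,::-1])"
```

```text
t 2.07 pos [ 0.6672 -0.2521  0.0519] xax [ 0.998  0.056 -0.017] zax [-0.017  0.006 -1.   ] F [-1.3  1.7 -2.1] w 0.0598
shift [-0.0052 -0.0025 -0.008 ]
```

View pics/s1c.png

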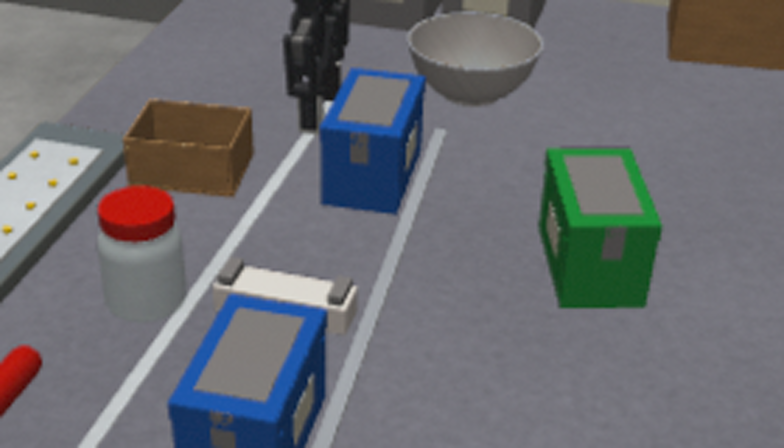

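The side crop shows the fingers beyond the right crate's far side, with the crate still upright and untouched. The tool leaned slightly, so I check the joints.

```bash
python3 -c "
from h import *
o=env.get_obs();print(np.round(o['q'],3),np.round(o['joint_vel'],3));to(.662,-.25,.06)"
```

```text
[ 0.31   0.9    0.041  1.357 -0.041  0.897 -1.153] [ 0.001 -0.082  0.007 -0.1    0.001  0.008  0.   ]
t 2.12 pos [ 0.6698 -0.2532  0.0562] xax [ 0.998  0.056 -0.011] zax [-0.011  0.004 -1.   ] F [0.4 0.2 0.9] w 0.0599
shift [-0.0076 -0.0036 -0.0037]
```

Emit:
carry_out --moves '[[[-0.012, 0, 0], [0, 0, 0]], [[-0.012, 0, 0], [0, 0, 0]], [[-0.006, 0, -0.0055], [0, 0, 0]], [[-0.006, 0, -0.0055], [0, 0, 0]], [[-0.007, 0, -0.0045], [0, 0, 0]]]'

```text
time: 2.53
position: [0.6317, -0.2576, 0.0797]
tcp_rot: [1.0, 0.028, 0.002, 0.001]
force: [1.7, 0.4, 1.9]
gripper_width: 0.06
grasp_force: 0.9
```

Emit:
carry_out --moves '[[[-0.007, 0, -0.0045], [0, 0, 0]], [[-0.0075, 0, -0.003], [0, 0, 0]], [[-0.0075, 0, -0.003], [0, 0, 0]], [[-0.008, 0, -0.002], [0, 0, 0]], [[-0.008, 0, -0.002], [0, 0, 0]]]'

```text
time: 2.95
position: [0.5908, -0.2593, 0.091]
tcp_rot: [1.0, 0.028, -0.001, -0.0]
force: [0.3, -0.0, -0.3]
gripper_width: 0.0598
grasp_force: 0.0
```

```bash
python3 -c "
from h import *
to(.573,-.25,.12)
c=cap('side','s2.png');im=c['image'][130:290,200:480]
cv2.imwrite('pics/s2c.png',cv2.resize(im,None,fx=2.8,fy=2.8,interpolation=cv2.INTER_CUBIC)[:,:,::-1])"
```

```text
t 2.95 pos [ 0.5908 -0.2593  0.091 ] xax [ 0.998  0.056 -0.002] zax [-0.002  0.001 -1.   ] F [ 0.3 -0.  -0.3] w 0.0598
shift [-0.0173 -0.0103 -0.0289]
```

View pics/s2c.png

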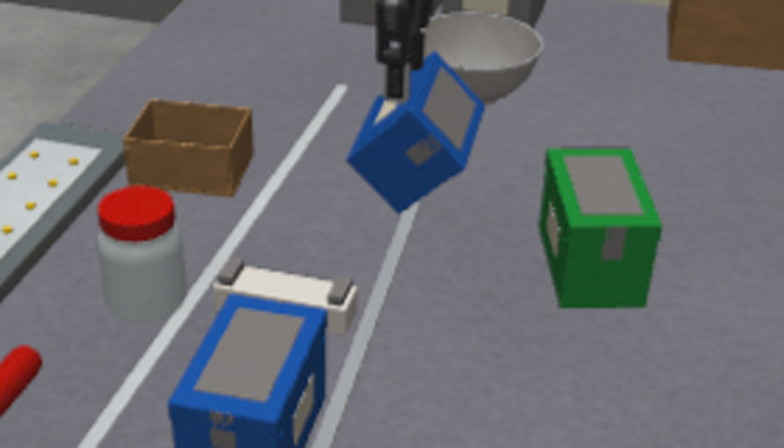

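The right crate is tipped about 40° with its foot at the strip, so I carry on over the balance point and then rise.

Emit:
carry_out --moves '[[[-0.008, 0, -0.0005], [0, 0, 0]], [[-0.008, 0, 0], [0, 0, 0]], [[-0.008, 0, 0], [0, 0, 0]], [[-0.008, 0, 0], [0, 0, 0]], [[0, 0, -0.01], [0, 0, 0]]]'

```text
time: 3.42
position: [0.5567, -0.261, 0.1]
tcp_rot: [1.0, 0.027, -0.003, -0.001]
force: [-0.4, -0.0, -0.5]
gripper_width: 0.0601
grasp_force: 0.0
```

Emit:
carry_out --moves '[[[0, 0, -0.03], [0, 0, 0]], [[0.02, 0, -0.03], [0, 0, 0]], [[0.02, -0.02, -0.02], [0, 0, 0]], [[0.02, -0.04, 0], [0, 0, 0]], [[0.01, -0.04, 0], [0, 0, 0]]]'

```text
time: 3.83
position: [0.6269, -0.1613, 0.1849]
tcp_rot: [1.0, 0.026, 0.004, 0.001]
force: [0.2, 0.6, -0.4]
gripper_width: 0.06
grasp_force: 0.0
```

Emit:
carry_out --moves '[[[0.01, -0.04, 0], [0, 0, 0]], [[0, -0.04, 0], [0, 0, 0]], [[0, -0.04, 0], [0, 0, 0]], [[0, -0.04, 0], [0, 0, 0]], [[0, -0.04, 0], [0, 0, 0]]]'

```text
time: 4.25
position: [0.6225, 0.0423, 0.1828]
tcp_rot: [1.0, 0.028, 0.001, -0.0]
force: [0.6, 0.1, 0.0]
gripper_width: 0.0595
grasp_force: 0.0
```

```bash
python3 -c "
from h import *
to(.655,.121,.060)
cap('side','s3.png')
c=cap('top','t3.png')
a=c['image'][170:290,200:470];b=cv2.imread('pics/s3.png')[130:330,200:480]
cv2.imwrite('pics/m3.png',np.vstack([cv2.resize(a,(560,249))[:,:,::-1],cv2.resize(b,(560,350))[:350]]))"
```

```text
t 4.25 pos [0.6225 0.0423 0.1828] xax [0.998 0.056 0.001] zax [ 0.001  0.    -1.   ] F [0.6 0.1 0. ] w 0.0595
shift [ 0.0367 -0.0767  0.1228]
```

View pics/m3.png

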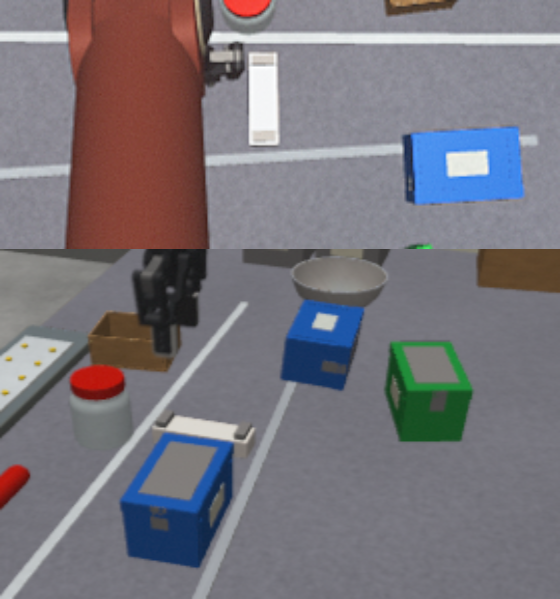

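The right crate now lies on its near side across the strip (top half of the montage, (463,165)). The left one is next.

Emit:
carry_out --moves '[[[0.013, -0.02, 0], [0, 0, 0]], [[0.01, -0.025, 0], [0, 0, 0]], [[0.01, -0.022, 0], [0, 0, 0]], [[0, 0, 0], [0, 0, 0]]]'

```text
time: 4.68
position: [0.6526, 0.1173, 0.1823]
tcp_rot: [0.999, 0.032, 0.001, -0.003]
force: [-0.7, 1.1, 0.6]
gripper_width: 0.0599
grasp_force: 0.0
```

```bash
python3 -c "
from h import *
to(.655,.121,.060)"
```

```text
t 4.68 pos [0.6526 0.1173 0.1823] xax [0.998 0.065 0.002] zax [ 0.002  0.007 -1.   ] F [-0.7  1.1  0.6] w 0.0599
shift [ 0.0023 -0.0027  0.1223]
```

Emit:
carry_out --moves '[[[0.001, -0.002, 0.025], [0, 0, 0]], [[0, 0, 0.03], [0, 0, 0]], [[0, 0, 0.03], [0, 0, 0]], [[0, 0, 0.025], [0, 0, 0]], [[0, 0, 0.012], [0, 0, 0]]]'

```text
time: 5.1
position: [0.6505, 0.1102, 0.0567]
tcp_rot: [1.0, 0.028, -0.003, 0.0]
force: [-0.4, 0.1, 0.1]
gripper_width: 0.0598
grasp_force: 0.0
```

Emit:
carry_out --moves '[[[-0.011, 0, 0], [0, 0, 0]], [[-0.011, 0, 0], [0, 0, 0]], [[-0.006, 0, -0.0055], [0, 0, 0]], [[-0.006, 0, -0.0055], [0, 0, 0]], [[-0.007, 0, -0.0045], [0, 0, 0]]]'

```text
time: 5.52
position: [0.612, 0.1086, 0.0769]
tcp_rot: [1.0, 0.028, 0.001, -0.0]
force: [0.2, -0.9, 0.0]
gripper_width: 0.0599
grasp_force: 0.3
```

Emit:
carry_out --moves '[[[-0.007, 0, -0.0045], [0, 0, 0]], [[-0.0075, 0, -0.003], [0, 0, 0]], [[-0.0075, 0, -0.003], [0, 0, 0]], [[-0.008, 0, -0.002], [0, 0, 0]], [[-0.008, 0, -0.002], [0, 0, 0]]]'

```text
time: 5.93
position: [0.5724, 0.1065, 0.09]
tcp_rot: [1.0, 0.028, -0.001, -0.0]
force: [-1.1, 0.7, -0.7]
gripper_width: 0.0601
grasp_force: 0.0
```

Emit:
carry_out --moves '[[[-0.008, 0, -0.0005], [0, 0, 0]], [[-0.008, 0, 0], [0, 0, 0]], [[-0.008, 0, 0], [0, 0, 0]], [[-0.008, 0, 0], [0, 0, 0]], [[0, 0, -0.01], [0, 0, 0]]]'

```text
time: 6.35
position: [0.5379, 0.1044, 0.0987]
tcp_rot: [1.0, 0.028, -0.004, 0.001]
force: [-0.4, 0.5, -0.1]
gripper_width: 0.0596
grasp_force: 0.0
```

Emit:
carry_out --moves '[[[0, 0, -0.03], [0, 0, 0]], [[0, 0.01, -0.03], [0, 0, 0]], [[0, 0.03, -0.02], [0, 0, 0]], [[0, 0.04, 0], [0, 0, 0]], [[0, 0.04, 0], [0, 0, 0]]]'

```text
time: 6.77
position: [0.5502, -0.0152, 0.1831]
tcp_rot: [1.0, 0.03, 0.003, -0.0]
force: [1.2, -0.5, -0.3]
gripper_width: 0.0597
grasp_force: 0.0
```

Emit:
carry_out --moves '[[[-0.03, 0.03, 0], [0, 0, 0]], [[-0.03, 0.01, 0], [0, 0, 0]], [[-0.03, 0, 0], [0, 0, 0]], [[-0.02, 0, 0], [0, 0, 0]], [[0, 0, 0], [0, 0, 0]]]'

```text
time: 7.18
position: [0.4365, -0.0616, 0.1807]
tcp_rot: [1.0, 0.027, -0.002, -0.0]
force: [-0.4, 0.7, -0.5]
gripper_width: 0.0598
grasp_force: 0.0
```

```bash
python3 -c "
from h import *
to(.43,0,.180)
cap('side','s4.png')
c=cap('top','t4.png')
a=c['image'][170:290,200:470];b=cv2.imread('pics/s4.png')[130:330,200:480]
cv2.imwrite('pics/m4.png',np.vstack([cv2.resize(a,(560,249))[:,:,::-1],cv2.resize(b,(560,350))[:350]]))"
```

```text
t 7.18 pos [ 0.4365 -0.0616  0.1807] xax [ 0.999  0.053 -0.005] zax [-0.005  0.    -1.   ] F [-0.4  0.7 -0.5] w 0.0598
shift [-0.0032 -0.0618  0.0007]
```

View pics/m4.png

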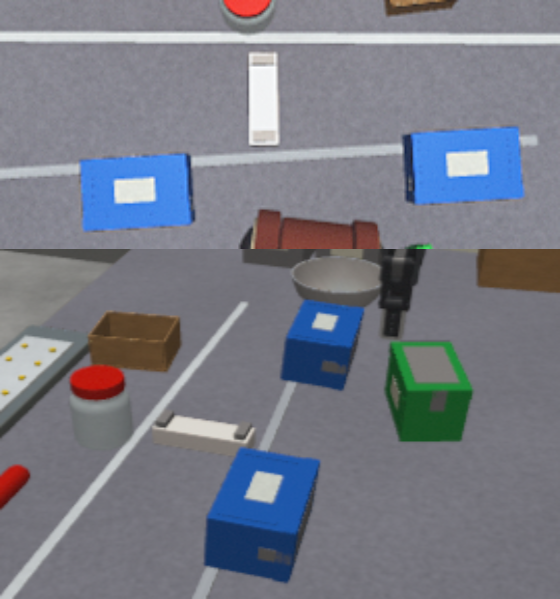

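Both crates lie on their near sides across the strip. I check whether either underside shows at all at the far top edge, and measure the poses.

```bash
cat >> h.py <<'E'
def crates(c):
    im=c['image'];hsv=cv2.cvtColor(im,cv2.COLOR_RGB2HSV);H,S,V=[hsv[:,:,i].astype(int) for i in range(3)]
    for m,s,ce in blobs((H>100)&(H<125)&(S>150)&(V>190)):
        if s[1]>275 or s[1]<100: continue
        r=cv2.minAreaRect(np.argwhere(m)[:,::-1].astype(np.float32))
        P=np.array([ray(c,*p,0.071)[:2] for p in cv2.boxPoints(r)]);P=P[np.argsort(-P[:,0])]
        f=P[:2][np.argsort(-P[:2,1])];n=P[2:][np.argsort(-P[2:,1])];d=f[1]-f[0]
        print('crate far L,R',f.round(3).tolist(),'near',n.round(3).tolist(),'yaw',np.degrees(np.arctan2(d[0],-d[1])).round(2),'px',ce.round(0))
E
python3 - <<'E'
from h import *
c=cap('top');crates(c)
for u in (255,264,273,415,424,432):
    v0=244 if u<300 else 231
    print(u,[c['image'][v].tolist()[u] for v in range(v0-2,v0+5)])
E
```

```text
crate far L,R [[0.577, -0.195], [0.583, -0.315]] near [[0.498, -0.199], [0.505, -0.317]] yaw 3.29 px [425. 250.]
crate far L,R [[0.548, 0.178], [0.555, 0.058]] near [[0.47, 0.173], [0.477, 0.053]] yaw 3.3 px [265. 262.]
255 [[137, 136, 147], [139, 138, 150], [140, 136, 143], [124, 126, 143], [73, 116, 195], [60, 136, 240], [66, 138, 234]]
264 [[137, 136, 146], [137, 137, 147], [162, 158, 161], [157, 166, 208], [53, 131, 240], [69, 139, 235], [70, 138, 233]]
273 [[138, 140, 149], [140, 137, 140], [125, 130, 157], [75, 126, 213], [70, 144, 242], [74, 142, 237], [72, 140, 235]]
415 [[138, 137, 151], [137, 137, 145], [143, 141, 148], [119, 122, 139], [72, 117, 197], [77, 149, 247], [68, 137, 235]]
424 [[135, 134, 147], [132, 131, 140], [135, 130, 131], [119, 135, 190], [63, 138, 243], [70, 142, 238], [74, 142, 235]]
432 [[136, 136, 147], [140, 138, 143], [122, 123, 142], [73, 117, 200], [67, 140, 242], [70, 141, 236], [65, 136, 234]]
```

Run:
```python
from h import *
A=np.mean([cap('top')['image'].astype(float) for _ in range(6)],0)
c=cap('top')
for far in ([.548,.178],[.555,.058]),([.577,-.195],[.583,-.315]):
    a,b=[np.array(proj(c,f+[.071])) for f in far]
    out=[]
    for u in range(int(a[0])+3,int(b[0])-2,2):
        v=a[1]+(b[1]-a[1])*(u-a[0])/(b[0]-a[0]); v=int(round(v))
        out.append((u,int(A[v-3:v+3,u,0].max())))
    print(out)
```

```text
[(241, 141), (243, 141), (245, 140), (247, 142), (249, 142), (251, 139), (253, 136), (255, 140), (257, 147), (259, 146), (261, 140), (263, 155), (265, 139), (267, 144), (269, 140), (271, 141), (273, 142), (275, 138), (277, 143), (279, 145), (281, 141), (283, 143), (285, 136)]
[(400, 136), (402, 138), (404, 138), (406, 136), (408, 140), (410, 141), (412, 138), (414, 141), (416, 141), (418, 134), (420, 140), (422, 138), (424, 137), (426, 139), (428, 139), (430, 139), (432, 138), (434, 137), (436, 139), (438, 144), (440, 144), (442, 135), (444, 138), (446, 134)]
```

There is a faint, inconclusive hint of white at the left crate's edge (u≈255–267). To check properly, I yaw the left lying crate by pushing one end of its lid, so the side camera can see its underside.

Emit:
carry_out --moves '[[[0.003, -0.03, 0], [0, 0, 0]], [[0.003, -0.04, 0], [0, 0, 0]], [[0.003, -0.04, 0], [0, 0, 0]], [[0.002, -0.02, 0.02], [0, 0, 0]], [[0, 0, 0.04], [0, 0, 0]]]' --hand -1

```text
time: 8.1
position: [0.4497, 0.0773, 0.1231]
tcp_rot: [0.999, 0.033, 0.007, -0.003]
force: [1.0, -0.7, -0.2]
gripper_width: 0.0004
grasp_force: 0.0
```

```bash
python3 -c "
from h import *
to(.442,.068,.03)"
```

```text
t 8.1 pos [0.4497 0.0773 0.1231] xax [0.998 0.066 0.013] zax [ 0.013  0.007 -1.   ] F [ 1.  -0.7 -0.2] w 0.0004
shift [-0.0095  0.0094  0.0929]
```

Emit:
carry_out --moves '[[[-0.008, 0.006, 0.03], [0, 0, 0]], [[0, 0, 0.03], [0, 0, 0]], [[0, 0, 0.03], [0, 0, 0]], [[0, 0, 0], [0, 0, 0]]]'

```text
time: 8.43
position: [0.4344, 0.0631, 0.0259]
tcp_rot: [1.0, 0.028, -0.005, 0.001]
force: [-0.4, -0.5, 0.6]
gripper_width: 0.0001
grasp_force: 0.0
```

Emit:
carry_out --moves '[[[0.014, 0, 0], [0, 0, 0]], [[0.014, 0, 0], [0, 0, 0]], [[0.014, 0, 0], [0, 0, 0]], [[0.014, 0.001, 0], [0, 0, 0]], [[0.014, 0.002, 0], [0, 0, 0]]]'

```text
time: 8.85
position: [0.5028, 0.0631, 0.0321]
tcp_rot: [1.0, 0.028, -0.005, 0.001]
force: [-8.1, -2.5, 9.9]
gripper_width: 0.0
grasp_force: 0.0
```

```bash
python3 -c "
from h import *
to(.53,.06,.03)
crates(cap('top'))"
```

```text
t 8.85 pos [0.5028 0.0631 0.0321] xax [ 0.998  0.056 -0.011] zax [-0.011 -0.002 -1.   ] F [-8.1 -2.5  9.9] w 0.0
shift [0.027  0.0046 0.0018]
crate far L,R [[0.559, 0.19], [0.597, 0.076]] near [[0.503, 0.171], [0.54, 0.057]] yaw 18.24 px [258. 240.]
crate far L,R [[0.577, -0.195], [0.584, -0.315]] near [[0.498, -0.199], [0.505, -0.317]] yaw 3.29 px [425. 249.]
```

Emit:
carry_out --moves '[[[0.012, 0.002, 0], [0, 0, 0]], [[0.012, 0.002, 0], [0, 0, 0]], [[0, 0, 0], [0, 0, 0]]]'

```text
time: 9.15
position: [0.5352, 0.0612, 0.0325]
tcp_rot: [1.0, 0.027, 0.003, -0.0]
force: [-0.1, 0.2, -0.2]
gripper_width: -0.0001
grasp_force: 0.0
```

```bash
python3 -c "
from h import *
to(.53,.06,.03)
crates(cap('top'))
c=cap('side','s5.png');im=c['image'][170:330,200:400]
cv2.imwrite('pics/s5c.png',cv2.resize(im,None,fx=3.5,fy=3.5,interpolation=cv2.INTER_CUBIC)[:,:,::-1])"
```

```text
t 9.15 pos [0.5352 0.0612 0.0325] xax [0.998 0.055 0.006] zax [ 0.006  0.    -1.   ] F [-0.1  0.2 -0.2] w -0.0001
shift [-0.0052  0.0009  0.0024]
crate far L,R [[0.577, -0.195], [0.584, -0.315]] near [[0.498, -0.199], [0.505, -0.317]] yaw 3.29 px [425. 249.]
```

View pics/s5c.png

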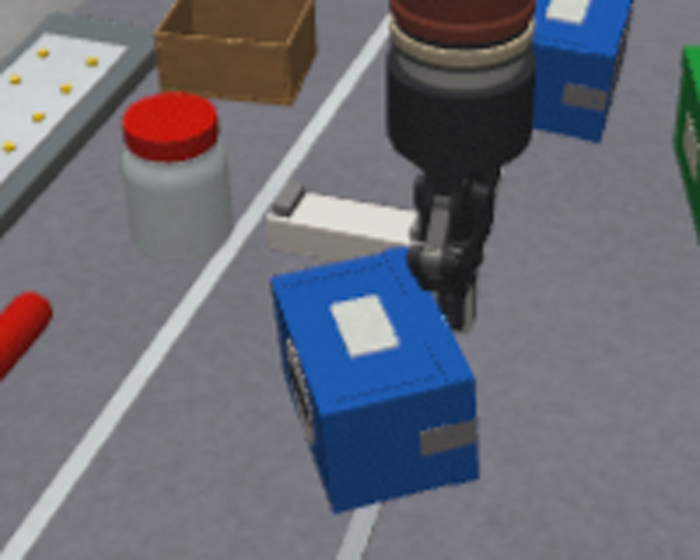

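The left crate now stands yawed about 30°. On its underside at crop (300,390), image about (286,281), the white disc edge with its black bar shows, so the left crate is the stamped one. I back off and measure it.

Emit:
carry_out --moves '[[[-0.03, 0, 0], [0, 0, 0]], [[-0.03, 0, 0], [0, 0, 0]], [[-0.03, 0, -0.02], [0, 0, 0]], [[0, 0.01, -0.04], [0, 0, 0]], [[0, 0.03, -0.04], [0, 0, 3.9]]]' --hand 0.8

```text
time: 9.67
position: [0.4398, 0.0251, 0.1245]
tcp_rot: [1.0, -0.002, -0.003, -0.001]
force: [2.8, 0.1, 0.3]
gripper_width: 0.0609
grasp_force: 0.0
```

Emit:
carry_out --moves '[[[0, 0.04, -0.02], [0, 0, 0]], [[0, 0.03, 0], [0, 0, 0]], [[0, 0, 0], [0, 0, 0]]]'

```text
time: 9.92
position: [0.4428, -0.0525, 0.1444]
tcp_rot: [1.0, -0.011, 0.002, 0.002]
force: [-0.5, 1.2, -0.1]
gripper_width: 0.0771
grasp_force: 0.0
```

```bash
python3 -c "
from h import *
to(.43,.12,.03)
crates(cap('top'))"
```

```text
t 9.92 pos [ 0.4428 -0.0525  0.1444] xax [ 1.    -0.023  0.004] zax [ 0.004 -0.004 -1.   ] F [-0.5  1.2 -0.1] w 0.0771
shift [-0.0172 -0.1726  0.1136]
crate far L,R [[0.63, 0.094], [0.565, 0.051]] near [[0.562, 0.195], [0.498, 0.151]] yaw -56.41 px [262. 241.]
crate far L,R [[0.577, -0.195], [0.584, -0.315]] near [[0.498, -0.199], [0.505, -0.317]] yaw 3.29 px [425. 249.]
```

Emit:
carry_out --moves '[[[0, -0.02, 0], [0, 0, 0]], [[-0.002, -0.035, 0], [0, 0, 0]], [[-0.002, -0.035, 0], [0, 0, 0]], [[-0.002, -0.035, 0.02], [0, 0, 0]], [[-0.002, -0.03, 0.03], [0, 0, 0]]]' --hand 0.17

```text
time: 10.38
position: [0.4378, 0.1134, 0.0943]
tcp_rot: [1.0, -0.004, 0.003, -0.002]
force: [0.1, -0.3, 0.4]
gripper_width: 0.0503
grasp_force: 0.0
```

Emit:
carry_out --moves '[[[0, 0, 0.03], [0, 0, 0]], [[0, 0, 0.03], [0, 0, 0]], [[0, 0, 0], [0, 0, 0]], [[0, 0, 0], [0, 0, 0]]]'

```text
time: 10.72
position: [0.4349, 0.1095, 0.032]
tcp_rot: [1.0, -0.005, -0.002, 0.0]
force: [-0.8, 0.4, -0.6]
gripper_width: 0.05
grasp_force: 0.0
```

```bash
python3 -c "
from h import *
to(.55,.108,.03)"
```

```text
t 10.72 pos [0.4349 0.1095 0.032 ] xax [ 1.    -0.01  -0.005] zax [-0.005 -0.001 -1.   ] F [-0.8  0.4 -0.6] w 0.05
shift [0.1151 0.0003 0.0014]
```

Emit:
carry_out --moves '[[[0.015, 0, 0], [0, 0, 0]], [[0.015, 0, 0], [0, 0, 0]], [[0.012, 0, 0], [0, 0, 0]], [[0.01, 0, 0], [0, 0, 0]], [[0.01, 0, 0], [0, 0, 0]]]'

```text
time: 11.13
position: [0.4993, 0.1082, 0.0354]
tcp_rot: [1.0, -0.006, 0.001, -0.0]
force: [-2.4, -0.1, -0.1]
gripper_width: 0.0499
grasp_force: 0.8
```

Emit:
carry_out --moves '[[[0.01, 0, 0], [0, 0, 0]], [[0.01, 0, 0], [0, 0, 0]], [[0.01, 0, 0], [0, 0, 0]], [[0.01, 0, 0], [0, 0, 0]], [[0.01, 0, 0], [0, 0, 0]]]'

```text
time: 11.55
position: [0.5486, 0.1077, 0.0354]
tcp_rot: [1.0, -0.006, -0.0, -0.0]
force: [-1.7, 0.5, -0.7]
gripper_width: 0.0503
grasp_force: 0.6
```

```bash
python3 -c "
from h import *
to(.60,.108,.03)
crates(cap('top','t6.png'))
c=cap('side','s6.png')
a=cv2.imread('pics/t6.png')[130:290,200:470];b=cv2.imread('pics/s6.png')[150:330,180:460]
cv2.imwrite('pics/m6.png',np.vstack([cv2.resize(a,(486,288)),cv2.resize(b,(486,312))]))"
```

```text
t 11.55 pos [0.5486 0.1077 0.0354] xax [ 1.    -0.012 -0.   ] zax [-0.     0.001 -1.   ] F [-1.7  0.5 -0.7] w 0.0503
shift [ 0.0514 -0.0009  0.0054]
crate far L,R [[0.623, 0.194], [0.666, 0.085]] near [[0.551, 0.165], [0.593, 0.056]] yaw 21.26 px [272. 214.]
crate far L,R [[0.577, -0.195], [0.584, -0.315]] near [[0.498, -0.199], [0.505, -0.317]] yaw 3.29 px [425. 249.]
```

View pics/m6.png

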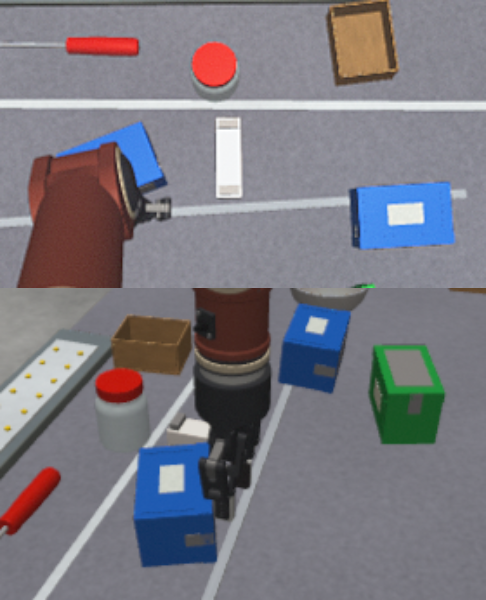

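The stamped crate is turning back as planned (top half of the montage, (120,160)), with about 21° still to go and room ahead. I keep pushing.

Emit:
carry_out --moves '[[[0.01, 0, 0.002], [0, 0, 0]], [[0.01, 0, 0], [0, 0, 0]], [[0.01, 0, 0], [0, 0, 0]], [[0.007, 0, 0], [0, 0, 0]], [[0, 0, 0], [0, 0, 0]]]'

```text
time: 12.07
position: [0.5871, 0.1072, 0.0322]
tcp_rot: [1.0, -0.006, 0.001, -0.0]
force: [0.4, 0.4, 0.6]
gripper_width: 0.05
grasp_force: 0.0
```

```bash
python3 -c "
from h import *
to(.612,.108,.03)
crates(cap('top','t7.png'))"
```

```text
t 12.07 pos [0.5871 0.1072 0.0322] xax [ 1.    -0.013  0.003] zax [ 0.003  0.001 -1.   ] F [0.4 0.4 0.6] w 0.05
shift [ 0.0248 -0.0011  0.0023]
crate far L,R [[0.687, 0.112], [0.698, 0.079]] near [[0.613, 0.087], [0.624, 0.054]] yaw 18.29 px [279. 201.]
crate far L,R [[0.577, -0.195], [0.584, -0.315]] near [[0.498, -0.199], [0.505, -0.317]] yaw 3.29 px [425. 249.]
```

Emit:
carry_out --moves '[[[-0.015, 0, 0], [0, 0, 0]], [[-0.02, 0, 0], [0, 0, 0]], [[0, -0.01, 0], [0, 0, 0]], [[0, -0.01, 0], [0, 0, 0]], [[0, 0, 0], [0, 0, 0]]]'

```text
time: 12.53
position: [0.5518, 0.1315, 0.0316]
tcp_rot: [1.0, -0.004, 0.001, -0.002]
force: [1.3, 0.7, 0.6]
gripper_width: 0.0498
grasp_force: 0.0
```

Emit:
carry_out --moves '[[[0.012, 0, 0], [0, 0, 0]], [[0.01, 0, 0], [0, 0, 0]], [[0.01, 0, 0], [0, 0, 0]], [[0.01, 0, 0], [0, 0, 0]], [[0.008, 0, 0], [0, 0, 0]]]'

```text
time: 12.95
position: [0.6016, 0.1278, 0.0309]
tcp_rot: [1.0, -0.006, -0.0, -0.0]
force: [-3.7, 0.6, -0.4]
gripper_width: 0.0498
grasp_force: 0.9
```

Emit:
carry_out --moves '[[[-0.02, 0, 0], [0, 0, 0]], [[-0.03, 0, -0.01], [0, 0, 0]], [[-0.04, 0.01, -0.03], [0, 0, 0]], [[-0.04, 0.03, -0.03], [0, 0, 0]], [[-0.03, 0.04, -0.02], [0, 0, 0]]]'

```text
time: 13.37
position: [0.4653, 0.0707, 0.1037]
tcp_rot: [1.0, -0.003, 0.001, -0.001]
force: [0.4, -1.5, 1.3]
gripper_width: 0.0501
grasp_force: 0.0
```

Emit:
carry_out --moves '[[[0, 0.04, 0], [0, 0, 0]], [[0, 0.04, 0], [0, 0, 0]], [[0, 0.03, 0], [0, 0, 0]]]'

```text
time: 13.62
position: [0.4655, -0.0456, 0.1034]
tcp_rot: [1.0, -0.007, 0.002, 0.001]
force: [0.2, 0.3, 0.2]
gripper_width: 0.0501
grasp_force: 0.0
```

```bash
python3 -c "
from h import *
to(.55,.125,.033)
crates(cap('top','t8.png'))"
```

```text
t 13.62 pos [ 0.4655 -0.0456  0.1034] xax [ 1.    -0.014  0.004] zax [ 0.004 -0.002 -1.   ] F [0.2 0.3 0.2] w 0.0501
shift [ 0.0818 -0.1719  0.0704]
crate far L,R [[0.691, 0.185], [0.709, 0.066]] near [[0.613, 0.172], [0.631, 0.054]] yaw 8.58 px [264. 200.]
crate far L,R [[0.577, -0.195], [0.584, -0.315]] near [[0.498, -0.199], [0.505, -0.317]] yaw 3.29 px [425. 250.]
```

The stamped crate's leading edge is at x≈0.700 (line at 0.703), yawed 9°. Nudging the far end of its left end face sideways turns it without moving it forward.

Emit:
carry_out --moves '[[[0.01, -0.02, -0.015], [0, 0, 0]], [[0.024, -0.032, -0.015], [0, 0, 0]], [[0.024, -0.032, 0], [0, 0, 0]], [[0.024, -0.032, 0], [0, 0, 0]], [[0.024, -0.032, 0], [0, 0, 0]]]' --hand -1

```text
time: 14.08
position: [0.5739, 0.1058, 0.1329]
tcp_rot: [1.0, -0.006, 0.001, -0.0]
force: [0.0, 0.2, 1.2]
gripper_width: -0.0002
grasp_force: 0.0
```

Emit:
carry_out --moves '[[[0.025, -0.032, 0], [0, 0, 0]], [[0.025, -0.032, 0], [0, 0, 0]], [[0.025, -0.032, 0], [0, 0, 0]], [[0.025, -0.031, 0], [0, 0, 0]], [[0, 0, 0], [0, 0, 0]]]'

```text
time: 14.5
position: [0.6762, 0.2406, 0.131]
tcp_rot: [1.0, -0.002, 0.002, -0.004]
force: [-0.6, 1.2, -0.8]
gripper_width: -0.0002
grasp_force: 0.0
```

```bash
python3 -c "
from h import *
to(.675,.228,.033)"
```

```text
t 14.5 pos [0.6762 0.2406 0.131 ] xax [ 1.    -0.003  0.005] zax [ 0.005  0.009 -1.   ] F [-0.6  1.2 -0.8] w -0.0002
shift [-0.0016  0.0134  0.0978]
```

Emit:
carry_out --moves '[[[0, 0, 0.03], [0, 0, 0]], [[0, 0, 0.035], [0, 0, 0]], [[0, 0, 0.03], [0, 0, 0]], [[0, 0, 0], [0, 0, 0]], [[0, 0, 0], [0, 0, 0]]]'

```text
time: 14.92
position: [0.6722, 0.2294, 0.0353]
tcp_rot: [1.0, -0.006, -0.002, 0.001]
force: [0.1, 0.5, -0.2]
gripper_width: -0.0
grasp_force: 0.0
```

```bash
python3 -c "
from h import *
to(.675,.186,.033)
crates(cap('top'))"
```

```text
t 14.92 pos [0.6722 0.2294 0.0353] xax [ 1.    -0.012 -0.003] zax [-0.003 -0.001 -1.   ] F [ 0.1  0.5 -0.2] w -0.0
shift [0.0033 0.0434 0.0023]
crate far L,R [[0.691, 0.185], [0.709, 0.065]] near [[0.613, 0.172], [0.631, 0.053]] yaw 8.35 px [264. 200.]
crate far L,R [[0.577, -0.195], [0.584, -0.315]] near [[0.498, -0.199], [0.505, -0.317]] yaw 3.29 px [425. 249.]
```

The crate is visible with the arm here, so I push in measured steps.

Emit:
carry_out --moves '[[[0.002, 0.012, 0], [0, 0, 0]], [[0.001, 0.012, 0], [0, 0, 0]], [[0, 0.008, 0], [0, 0, 0]], [[0, 0.006, 0], [0, 0, 0]], [[0, 0, 0], [0, 0, 0]]]'

```text
time: 15.38
position: [0.6775, 0.1898, 0.039]
tcp_rot: [1.0, -0.007, 0.002, -0.0]
force: [1.5, -0.3, -0.1]
gripper_width: -0.0001
grasp_force: 0.0
```

```bash
python3 -c "
from h import *
to(.675,.186,.033)
crates(cap('top'))"
```

```text
t 15.38 pos [0.6775 0.1898 0.039 ] xax [ 1.    -0.015  0.004] zax [ 0.004  0.001 -1.   ] F [ 1.5 -0.3 -0.1] w -0.0001
shift [-0.0025  0.0039  0.0059]
crate far L,R [[0.691, 0.178], [0.706, 0.058]] near [[0.613, 0.167], [0.628, 0.048]] yaw 7.11 px [269. 201.]
crate far L,R [[0.577, -0.195], [0.584, -0.315]] near [[0.498, -0.199], [0.505, -0.317]] yaw 3.29 px [425. 249.]
```

Emit:
carry_out --moves '[[[0, -0.02, 0.002], [0, 0, 0]], [[0, -0.02, 0.002], [0, 0, 0]], [[-0.03, 0, 0], [0, 0, 0]], [[-0.03, 0, 0], [0, 0, 0]], [[-0.03, 0, 0], [0, 0, 0]]]'

```text
time: 15.85
position: [0.5844, 0.2328, 0.0323]
tcp_rot: [1.0, -0.006, -0.001, 0.0]
force: [0.0, -0.4, 0.4]
gripper_width: 0.0
grasp_force: 0.0
```

Emit:
carry_out --moves '[[[-0.03, 0, 0], [0, 0, 0]], [[0, 0.025, 0], [0, 0, 0]], [[0, 0.025, 0], [0, 0, 0]], [[0, 0.02, 0], [0, 0, 0]], [[0, 0, 0], [0, 0, 0]]]'

```text
time: 16.27
position: [0.5551, 0.1559, 0.0328]
tcp_rot: [1.0, -0.01, -0.001, 0.003]
force: [0.4, -1.4, 0.3]
gripper_width: -0.0005
grasp_force: 0.0
```

```bash
python3 -c "
from h import *
to(.602,.152,.033)
crates(cap('top'))"
```

```text
t 16.27 pos [0.5551 0.1559 0.0328] xax [ 1.    -0.019 -0.002] zax [-0.002 -0.006 -1.   ] F [ 0.4 -1.4  0.3] w -0.0005
shift [ 0.0469  0.003  -0.0002]
crate far L,R [[0.691, 0.177], [0.706, 0.058]] near [[0.613, 0.166], [0.628, 0.048]] yaw 7.11 px [267. 200.]
crate far L,R [[0.577, -0.195], [0.584, -0.315]] near [[0.498, -0.199], [0.505, -0.317]] yaw 3.29 px [425. 249.]
```

Push to about x=0.609 first, then measure.

Emit:
carry_out --moves '[[[0.015, 0, 0], [0, 0, 0]], [[0.015, 0, 0], [0, 0, 0]], [[0.012, 0, 0], [0, 0, 0]], [[0.006, 0, 0], [0, 0, 0]], [[0.005, 0, 0], [0, 0, 0]]]'

```text
time: 16.73
position: [0.6073, 0.1645, 0.0326]
tcp_rot: [1.0, -0.005, -0.002, -0.001]
force: [-3.0, 1.3, 1.0]
gripper_width: -0.0
grasp_force: 1.2
```

```bash
python3 -c "
from h import *
to(.612,.152,.033)
crates(cap('top'))"
```

```text
t 16.73 pos [0.6073 0.1645 0.0326] xax [ 1.    -0.01  -0.003] zax [-0.003  0.001 -1.   ] F [-3.   1.3  1. ] w -0.0
shift [ 0.0049  0.0125 -0.0004]
crate far L,R [[0.696, 0.174], [0.706, 0.056]] near [[0.617, 0.166], [0.628, 0.048]] yaw 5.0 px [270. 197.]
crate far L,R [[0.577, -0.195], [0.584, -0.315]] near [[0.498, -0.199], [0.505, -0.317]] yaw 3.29 px [425. 249.]
```

Emit:
carry_out --moves '[[[0.004, 0, 0], [0, 0, 0]], [[0.004, 0.002, 0], [0, 0, 0]], [[0, 0, 0], [0, 0, 0]]]'

```text
time: 17.03
position: [0.6169, 0.1601, 0.0328]
tcp_rot: [1.0, -0.006, 0.0, 0.0]
force: [0.3, 0.0, 0.8]
gripper_width: 0.0004
grasp_force: 0.1
```

```bash
python3 -c "
from h import *
to(.616,.160,.033)
crates(cap('top'))"
```

```text
t 17.03 pos [0.6169 0.1601 0.0328] xax [ 1.    -0.012  0.001] zax [ 0.001 -0.    -1.   ] F [0.3 0.  0.8] w 0.0004
shift [-0.0009  0.0001 -0.0002]
crate far L,R [[0.707, 0.168], [0.706, 0.05]] near [[0.631, 0.168], [0.63, 0.05]] yaw -0.44 px [272. 195.]
crate far L,R [[0.577, -0.195], [0.584, -0.315]] near [[0.498, -0.199], [0.505, -0.317]] yaw 3.29 px [425. 249.]
```

The crate is now nearly parallel. I retreat and verify.

Emit:
carry_out --moves '[[[-0.02, 0, 0], [0, 0, 0]], [[-0.03, 0, -0.01], [0, 0, 0]], [[-0.03, 0.01, -0.03], [0, 0, 0]], [[-0.03, 0.03, -0.03], [0, 0, 0]], [[-0.03, 0.04, -0.03], [0, 0, 0]]]'

```text
time: 17.5
position: [0.4903, 0.1009, 0.1183]
tcp_rot: [1.0, -0.004, 0.001, -0.001]
force: [1.2, -0.5, 0.7]
gripper_width: -0.0001
grasp_force: 0.0
```

Emit:
carry_out --moves '[[[0, 0.04, 0], [0, 0, 0]], [[0, 0.04, 0], [0, 0, 0]], [[0, 0.03, 0], [0, 0, 0]]]'

```text
time: 17.75
position: [0.4903, -0.0144, 0.1183]
tcp_rot: [1.0, -0.007, 0.001, 0.001]
force: [0.4, -0.3, 0.0]
gripper_width: -0.0
grasp_force: 0.0
```

Run:
```python
from h import *
to(.6,.1,.1)
c=cap('top','t9.png');crates(c)
im=c['image'];hsv=cv2.cvtColor(im,cv2.COLOR_RGB2HSV).astype(int)
w=((hsv[...,1]<30)&(hsv[...,2]>200)).astype(np.uint8)
for lo,hi in((170,235),(300,420)):
    vv=[]
    for u in range(lo,hi,3):
        r=np.where(w[183:194,u])[0]
        if len(r) and len(r)<8: vv.append((u,183+r.mean()))
    if len(vv)>3:
        vv=np.array(vv);print(np.median(vv,0),ray(c,*np.median(vv,0)).round(4))
cap('side','s9.png')
a=im[150:290,200:470][:,:,::-1];b=cv2.imread('pics/s9.png')[150:330,180:460]
cv2.imwrite('pics/m9.png',np.vstack([cv2.resize(a,(500,260),interpolation=2),cv2.resize(b,(500,322),interpolation=2)]))
```

```text
t 17.75 pos [ 0.4903 -0.0144  0.1183] xax [ 1.    -0.015  0.003] zax [ 0.003 -0.002 -1.   ] F [ 0.4 -0.3  0. ] w -0.0
shift [ 0.108  -0.1161  0.0184]
crate far L,R [[0.707, 0.168], [0.706, 0.05]] near [[0.628, 0.167], [0.628, 0.05]] yaw -0.44 px [268. 197.]
crate far L,R [[0.577, -0.195], [0.584, -0.315]] near [[0.498, -0.199], [0.505, -0.317]] yaw 3.29 px [425. 249.]
[201.5 187.5] [0.705  0.2874 0.    ]
[358.5 188. ] [ 0.7008 -0.1098  0.    ]
```

View pics/m9.png

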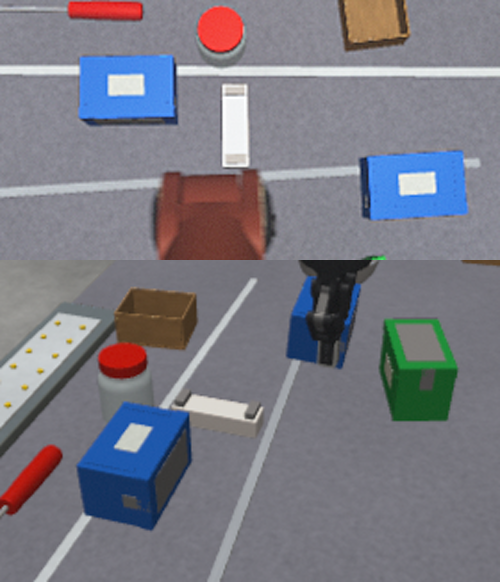

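The side and top views show the stamped crate lying at the line and the other crate still by the strip. The bystanders look untouched. The leading edge is about 4 mm past the line's centre (0.707 against 0.703), so I nudge it back from the far side.

Emit:
carry_out --moves '[[[0.02, -0.01, -0.025], [0, 0, 0]], [[0.036, -0.018, -0.02], [0, 0, 0]], [[0.036, -0.019, 0], [0, 0, 0]], [[0.036, -0.019, 0], [0, 0, 0]], [[0.036, -0.019, 0], [0, 0, 0]]]' --hand 0.17

```text
time: 18.27
position: [0.6545, 0.0726, 0.1617]
tcp_rot: [1.0, -0.006, 0.001, -0.0]
force: [1.1, -0.8, -0.4]
gripper_width: 0.0501
grasp_force: 0.0
```

Emit:
carry_out --moves '[[[0.036, -0.019, 0], [0, 0, 0]], [[0.03, -0.017, 0], [0, 0, 0]], [[0.02, -0.006, 0], [0, 0, 0]], [[0, 0, 0], [0, 0, 0]]]'

```text
time: 18.6
position: [0.7419, 0.116, 0.1589]
tcp_rot: [1.0, -0.004, 0.001, -0.001]
force: [0.3, -0.2, -0.1]
gripper_width: 0.0498
grasp_force: 0.0
```

```bash
python3 -c "
from h import *
to(.741,.109,.033)"
```

```text
t 18.6 pos [0.7419 0.116  0.1589] xax [ 1.    -0.009  0.003] zax [ 0.003  0.002 -1.   ] F [ 0.3 -0.2 -0.1] w 0.0498
shift [-0.0012  0.0072  0.1259]
```

Emit:
carry_out --moves '[[[0.002, 0.003, 0.015], [0, 0, 0]], [[0.001, 0.002, 0.02], [0, 0, 0]], [[0, 0, 0.02], [0, 0, 0]], [[0, 0, 0.02], [0, 0, 0]], [[0, 0, 0.02], [0, 0, 0]]]'

```text
time: 19.02
position: [0.7415, 0.1069, 0.0649]
tcp_rot: [1.0, -0.006, 0.0, 0.0]
force: [-0.4, -0.4, -0.7]
gripper_width: 0.05
grasp_force: 0.0
```

Emit:
carry_out --moves '[[[0, 0, 0.015], [0, 0, 0]], [[0, 0, 0.012], [0, 0, 0]], [[0, 0, 0], [0, 0, 0]], [[0, 0, 0], [0, 0, 0]]]'

```text
time: 19.35
position: [0.7418, 0.1073, 0.0383]
tcp_rot: [1.0, -0.006, -0.0, 0.0]
force: [0.4, -0.4, 0.0]
gripper_width: 0.0501
grasp_force: 0.0
```

```bash
python3 -c "
from h import *
to(.714,.109,.033);crates(cap('top'))"
```

```text
t 19.35 pos [0.7418 0.1073 0.0383] xax [ 1.    -0.012 -0.001] zax [-0.001 -0.    -1.   ] F [ 0.4 -0.4  0. ] w 0.0501
shift [-0.0278 -0.0013  0.0054]
crate far L,R [[0.707, 0.093], [0.709, 0.052]] near [[0.628, 0.089], [0.63, 0.048]] yaw 2.62 px [285. 196.]
crate far L,R [[0.577, -0.195], [0.584, -0.315]] near [[0.498, -0.199], [0.505, -0.317]] yaw 3.29 px [425. 249.]
```

Emit:
carry_out --moves '[[[-0.01, 0, 0], [0, 0, 0]], [[-0.008, 0, 0], [0, 0, 0]], [[-0.005, 0, 0], [0, 0, 0]], [[-0.004, 0, 0], [0, 0, 0]], [[0, 0, 0], [0, 0, 0]]]'

```text
time: 19.82
position: [0.716, 0.1077, 0.0404]
tcp_rot: [1.0, -0.006, 0.002, -0.0]
force: [0.2, -0.3, 0.5]
gripper_width: 0.05
grasp_force: 0.4
```

```bash
python3 -c "
from h import *
to(.714,.109,.033);crates(cap('top'))"
```

```text
t 19.82 pos [0.716  0.1077 0.0404] xax [ 1.    -0.012  0.003] zax [ 0.003  0.    -1.   ] F [ 0.2 -0.3  0.5] w 0.05
shift [-0.0021 -0.0013  0.0074]
crate far L,R [[0.702, 0.097], [0.703, 0.052]] near [[0.624, 0.094], [0.625, 0.049]] yaw 1.72 px [284. 198.]
crate far L,R [[0.577, -0.195], [0.584, -0.315]] near [[0.498, -0.199], [0.505, -0.317]] yaw 3.29 px [425. 249.]
```

The edge is on the line. I back away clear.

Emit:
carry_out --moves '[[[0.01, 0, 0], [0, 0, 0]], [[0.012, 0, 0], [0, 0, 0]], [[0, 0, -0.025], [0, 0, 0]], [[0, 0, -0.035], [0, 0, 0]], [[0, 0, -0.035], [0, 0, 0]]]'

```text
time: 20.28
position: [0.7361, 0.1075, 0.133]
tcp_rot: [1.0, -0.006, -0.002, 0.0]
force: [0.6, 0.3, 1.4]
gripper_width: 0.0498
grasp_force: 0.0
```

Emit:
carry_out --moves '[[[0, 0, -0.03], [0, 0, 0]], [[-0.03, 0.015, 0], [0, 0, 0]], [[-0.04, 0.02, 0], [0, 0, 0]], [[-0.04, 0.02, 0], [0, 0, 0]], [[-0.04, 0.02, 0], [0, 0, 0]]]'

```text
time: 20.7
position: [0.5928, 0.0378, 0.164]
tcp_rot: [1.0, -0.006, 0.0, -0.0]
force: [0.2, 0.4, -0.3]
gripper_width: 0.0499
grasp_force: 0.0
```

Emit:
carry_out --moves '[[[-0.04, 0.02, 0], [0, 0, 0]], [[-0.04, 0.02, 0], [0, 0, 0]], [[-0.01, 0.01, 0], [0, 0, 0]], [[0, 0, 0], [0, 0, 0]], [[0, 0, 0], [0, 0, 0]]]'

```text
time: 21.12
position: [0.5098, -0.0083, 0.1643]
tcp_rot: [1.0, -0.007, 0.001, -0.0]
force: [0.3, 0.7, 0.1]
gripper_width: 0.0496
grasp_force: 0.0
```

```bash
python3 -c "
from h import *
to(.714,.109,.033);c=cap('top');crates(c)
# bystander change vs start
d=np.abs(c['image'].astype(int)-cv2.imread('pics/top0.png')[:,:,::-1]).max(2)>60
for nm,(x0,y0,x1,y1) in dict(jar=(300,150,340,186),ballast=(316,192,338,242),bowl=(475,205,540,272),carton=(380,128,424,178),screw=(190,145,282,165),tape=(120,195,166,240),green=(355,285,420,335),drill=(80,250,180,365)).items(): print(nm,int(d[y0:y1,x0:x1].sum()))
"
```

```text
t 21.12 pos [ 0.5098 -0.0083  0.1643] xax [ 1.    -0.014  0.002] zax [ 0.002  0.    -1.   ] F [0.3 0.7 0.1] w 0.0496
shift [ 0.2024 -0.12    0.1317]
crate far L,R [[0.702, 0.171], [0.702, 0.05]] near [[0.626, 0.17], [0.625, 0.05]] yaw -0.43 px [268. 198.]
crate far L,R [[0.577, -0.195], [0.584, -0.315]] near [[0.498, -0.199], [0.505, -0.317]] yaw 3.29 px [425. 249.]
jar 0
ballast 330
bowl 0
carton 0
screw 0
tape 0
green 0
drill 0
```

The stamped crate's edge is at 0.702–0.703 against the line at 0.703, and it is parallel to within 0.3°. The ballast change is only the arm standing over it; the last picture showed it in place. I hand the job in.

```bash
python3 -c "
from bench import env
print(env.sign_off())"
```

```text
the job is handed in; nothing more can be done
None
```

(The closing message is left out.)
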